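Reset the tripped breaker of the bench supply

TASK

One of the three breakers on the grey bench supply unit has tripped: its button has popped up in its well while the other two are still in. Switch the supply off at the black rocker in front, then reach into the well and push the popped button fully home, and then switch the supply on again at the rocker. Do not touch the two buttons that are already in, and leave everything lying round the unit where it is.

Things in the scene. Friction and masses are not known exactly. Their poses are not given: they have to be found in the camera images.
- supply: Bench supply unit, fixed to the table: grey case 168 mm deep (x), 192 mm wide (y), 55 mm high. Origin: centre of its underside, on the table top. x points to its back (rocker in front at -x, output sockets at the back, 72 mm high), y to its left, z up. Three black breaker modules lie in a row along y, 58 mm apart, at unit x +10 mm.
- main_switch (a joint): Black V-shaped rocker, 52 mm long along the unit's x, 30 mm wide, rad: 0 = ON (far half, marked with a bar, down and level; near half, marked with a ring, up by 0.4 rad, its end 10 mm high); 0.4 = OFF (near half down). Starts ON. 2 to 3 N on the raised half throws it: past the middle it snaps over and stays. Pivot at unit x -53 mm, y 0, z 60 mm.
- switch_near (a point): Point on the upper surface of the rocker's near half, 18 mm from the pivot, middle of its width; it moves with the rocker (about 60 mm above the table when that half is down, 67 mm when up). Press this half down for OFF.
- switch_far (a point): The same point on the rocker's far half. Press this half down for ON.
- button_a (a joint): Travel of the button of the tripped breaker, m: 0 = popped up (top 6 mm below the rim of its well), 0.013 = fully home (top 19 mm below the rim). It starts at 0. It snaps: it resists with about 3 N at first, goes in by itself past half travel, and stays in. It moves straight down.
- button_b (a joint): The same for a breaker that has not tripped: it is at 0.013 (home).
- button_c (a joint): The same for the other breaker that has not tripped: it is at 0.013 (home).
- cap_a (a point): Grey round cap of the tripped breaker's button, 26 mm across. This point: centre of its top face; it moves with the button (54 mm above the table popped, 41 mm when home). Which of the three places in the row this breaker has changes from run to run.
- cap_b (a point): The same cap of an untripped breaker (must not be touched).
- cap_c (a point): The same cap of the other untripped breaker (must not be touched).
- well_a (a point): Centre of the mouth of the well of breaker a: a round hole 47 mm across, 30 mm deep, its rim 60 mm above the table; the button stands in its middle with 10 mm of free space all round. x, y, z as the unit's.
- well_b (a point): The same for breaker b.
- well_c (a point): The same for breaker c.
- torch: Bystander: black laser torch, 32 x 104 x 32 mm, lying at the right rear of the unit; origin under its middle.
- lens: Bystander: hand lens, 62 x 148 x 9 mm, lying further left on the table; origin under its middle.
- tape: Bystander: roll of cloth tape, 52 mm across, 28 mm high, left of the unit; origin under its middle.
- goggles: Bystander: safety glasses, 59 x 126 x 44 mm, to the right of the unit; origin under their middle.

How it is judged:
On the way, in this order (a step that is already met when the one before it is completed fails the run):
1. the rocker is off while the popped button is still up (value of joint main_switch above 0.35 rad and value of joint button_a below 0.004 m), for 0.2 s.
2. the popped button is pushed home while the rocker is off (value of joint button_a above 0.0115 m and value of joint main_switch above 0.35 rad), for 0.2 s.
3. the rocker is on again (value of joint main_switch below 0.05 rad), for 0.2 s.
At the end, for the whole second after the job is handed in: The rocker is on (far half down, within 0.05 rad), all three breaker buttons are home (above 11.5 mm of 13), and the four things round the unit lie within 15 mm of where they were (value of joint main_switch below 0.05 rad and value of joint each of button_a, button_b, button_c above 0.0115 m and distance of each of torch, lens, tape, goggles from where it was at the start of the episode below 0.015 m); the robot touches nothing.
It fails at once if a button that was already in is touched (more than 1 N) (contact force between any of the arm, the fingers and button_b above 1 N or contact force between any of the arm, the fingers and button_c above 1 N).
It fails at once if a thing lying round the unit is lifted or shoved more than 15 mm (distance of any of torch, lens, tape, goggles from where it was at the start of the episode above 0.015 m).
It also fails if it takes over 38 s, if anything falls off the work surface, if the arm or the gripper's body presses on something with over 40 N, if the wrist force passes 120 N, or if a joint passes its speed limit or range.

ROBOT

A 6-joint arm with a two-finger parallel gripper is mounted at the origin on a cart in front of the work surface, level with it; the furniture and walls round the work are solid. World frame = base frame: x ahead of the robot, y to its left, z up, the work surface at z = 0. Lengths are in m, angles in rad, forces in N, time in s.
With the tool pointing down it reaches from about 0.25 to 0.775 m from the base axis. Payload 4 kg.
Tool frame: the origin (TCP) lies on the mounting face of the last link; the fingertips stand 173 mm ahead of it and the grasp point (between the pads) lies 155 mm ahead of it; x points along the fingers, y is the direction in which the jaws open and shut, and the axes are right-handed (so a half turn about x gives the same grasp; the last joint's range is limited). The gripper opens to 85 mm and grips with 20 to 120 N. Pads are 22 mm wide; open, the fingers measure 114 mm over their backs; the gripper's body (76 mm by 85 mm) begins 54 mm behind the grasp point. The pads swing forward as they close: fully open they stand 13 mm farther back than shut.
Start: joints at [-1.368, 0.087, 1.371, -0, 1.684, -0.103], TCP at [0.166, -0.524, 0.405] pointing down, gripper open.
Joint ranges: [-3.1, 3.1], [-0.76, 2.03], [0.27, 2.55], [-1.08, 4.22], [0.17, 2.65], [-2.57, 2.57]. Speed limits (rad/s): [2.79, 2.79, 3.14, 3.14, 3.14, 3.14].

INTERFACE

Orientations are given as a unit quaternion [w, x, y, z].
In Python, from rig import * gives the robot as it stands.
- The arm moves only by the shell command python3 -m crank 'ROWS' [FORCE]. ROWS is JSON, a list of rows, each a list of 3 entries, a list of its own where there are three numbers: the closure, from -1 (fully open) to 1 (shut), then the shift along the world's x, y, z in mm, then the turn, a rotation vector about the world's x, y, z in degrees. In form: [[jaw, [dx, dy, dz], [ax, ay, az]], ...]. A call has 1 to 5 rows; each row shifts and turns the pose as measured when the row begins; what a row does not reach is not made up. A row lasts 1/10 s, in which the tool goes at most 50 mm and 8.59 degrees, less where a joint would pass 70% of its speed; a pose out of reach is approached as far as the arm can. A call is refused whole if a number of a shift passes 50 or a number of a turn 8.59, either way. A call with a gripper value outside its range is refused whole. The fingers move at their own pace and stop on an object; FORCE is the grip in N (left out, the last holds). Time passes only in rows, so rows that do not move let the fingers close. It gives the time, the measured TCP pose, the force and the opening at its end, in the units of the state.
- state(): the state, without advancing time (a new reading comes with each control period).
- snapshot(name): name is "side" or "top" or "wrist"; returns the picture (384x512x3 uint8, red, green, blue); there is no depth.
- camera_info(name): a dict with "vertical_fov" (degrees; the focal length in pixels is half the picture's height over the tangent of half this angle, whatever the lens; pixels are square), "cx", "cy" (the principal point, pixels), "R" (3x3) and "t" (3): a world point X has camera coordinates R X + t. Camera axes: x right, y down, z forward; pixel columns grow to the right and rows downward; lengths in m; the calibration is good to about 2 mm. A picture is of the moment at which its call begins: read the wrist's pose just before it. camera_info takes no time and is no camera call; for the wrist camera it gives the pose at the moment of the call.
- finish_job(): hands the job in, once; it reports no verdict.
The state is a dict: "time_s": time; "joints": joint angles; "joint_velocities": joint speeds; "tau": joint torques, N m; "eef_pos": TCP position; "ee_rot": TCP orientation; "wrist_force": force on the tool from outside, world axes, zero at the start; "moment": the same for the moment, N m; "gripper_width": opening from 0.0 (shut) to 1.0 (fully open).
Only numpy, scipy, OpenCV 4.12 (cv2) and the standard library are available. Lean on these libraries where they do the work, as an engineer would, in place of code of your own. Each camera call takes 0.05 s, during which the arm holds its last target. There are 200 camera calls.

## Working session

There is one attempt and no reset: what is moved stays moved. The work goes in short steps, Python scripts to look and compute and a shell command to move; the robot and the scene stay as the last step left them, time stands still between calls to the robot, and variables do not carry over. Pictures are saved under pics/ and viewed, about 8 in all and at most 12, crops included, and the job is handed in when it is done.

```bash
mkdir -p pics; ls
python3 - <<'E'
from rig import *
import cv2,numpy as np
s=state();print(s)
for n in("top","side"):
    im=snapshot(n);cv2.imwrite(f"pics/{n}0.png",im[...,::-1]);print(n,camera_info(n))
E
```

```text
pics
{'time_s': 0.0, 'joints': array([-1.36807798e+00,  8.80035082e-02,  1.37230120e+00, -4.43419038e-07,
        1.68361311e+00, -1.03122367e-01]), 'joint_velocities': array([-0.00166909, -0.00045654, -0.00050019, -0.00080556,  0.00106487,
       -0.00078587]), 'tau': array([-1.13447575e-03, -3.51871741e+01, -3.13266957e+01, -3.20047857e-04,
        1.08262827e-02, -9.42283521e-06]), 'eef_pos': array([ 0.16556323, -0.52437096,  0.40348835]), 'ee_rot': array([-0.10688895, -0.69881362, -0.10853103,  0.69889577]), 'wrist_force': array([ 0.64413882,  0.15161902, -0.64788755]), 'moment': array([-0.01593133, -0.01411507, -0.01668726]), 'gripper_width': 1.005599396123692}
top {'vertical_fov': 50.64831216734949, 'cx': 258.5626638878897, 'cy': 188.55075865822081, 'R': array([[-9.68474299e-04, -9.99999477e-01, -3.29946703e-04],
       [-9.87321523e-01,  1.00856847e-03, -1.58729936e-01],
       [ 1.58730186e-01,  1.72037618e-04, -9.87321983e-01]]), 't': array([-0.2215612 ,  0.50760302,  0.82869733])}
side {'vertical_fov': 57.337701589824746, 'cx': 258.671997504337, 'cy': 190.45121508634216, 'R': array([[ 0.96205433, -0.27207543,  0.02065023],
       [-0.13525447, -0.5412472 , -0.82991427],
       [ 0.23697616,  0.79562958, -0.55750863]]), 't': array([-0.54760142,  0.01666336,  0.96343431])}
```

View pics/top0.png

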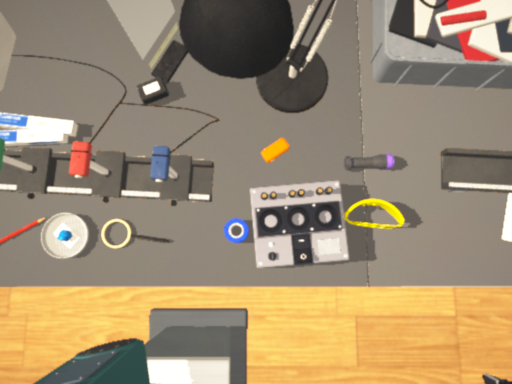

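View pics/side0.png

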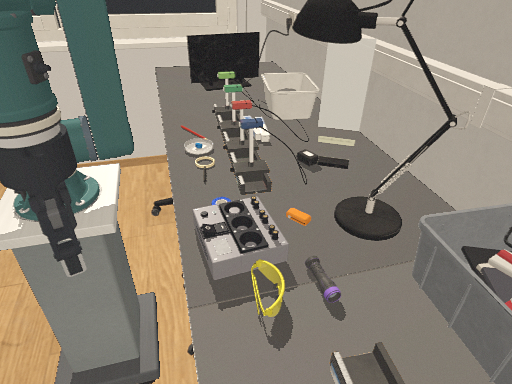

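The top view shows the unit at (250-347, 183-267), with its wells near (269,218), (297,219) and (324,216) and the rocker near (302,248). The lamp head sits up at (235,30), well behind the unit. I'll zoom in on the wells.

```bash
cat > h.py <<'E'
import numpy as np,cv2
def K(c): f=192/np.tan(np.radians(c["vertical_fov"]/2));return f
def proj(c,X):
    p=np.atleast_2d(X)@np.array(c["R"]).T+c["t"];return p[:,:2]/p[:,2:]*K(c)+[c["cx"],c["cy"]]
def cast(c,uv,z):
    R=np.array(c["R"]);uv=np.atleast_2d(uv)
    d=np.c_[(uv-[c["cx"],c["cy"]])/K(c),np.ones(len(uv))]@R;o=-R.T@c["t"]
    return o+d*((z-o[2])/d[:,2])[:,None]
E
python3 - <<'E'
from rig import *
from h import *
a=cv2.imread("pics/top0.png")[172:280,240:360];b=cv2.imread("pics/side0.png")[185:285,185:295]
cv2.imwrite("pics/z.png",np.hstack([cv2.resize(a,(480,432),interpolation=3),cv2.resize(b,(320,432),interpolation=3)]))
c=camera_info("top")
print(cast(c,[[269,218],[297,219],[324,216],[302,248]],.06))
print(cast(c,[[250,187],[341,181],[348,262],[256,267]],.055))
E
```

```text
[[ 0.44249979 -0.2436093   0.06      ]
 [ 0.44037105 -0.30151913  0.06      ]
 [ 0.44653296 -0.35753353  0.06      ]
 [ 0.38100059 -0.31079557  0.06      ]]
[[ 0.50838069 -0.20402672  0.055     ]
 [ 0.52102844 -0.39621503  0.055     ]
 [ 0.35262891 -0.40494542  0.055     ]
 [ 0.34275833 -0.21667687  0.055     ]]
```

View pics/z.png

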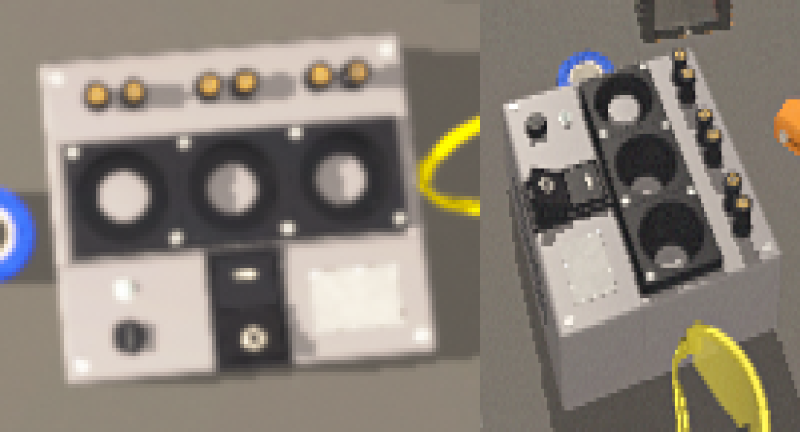

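Run:
```python
from rig import *
from h import *
from scipy.spatial.transform import Rotation as Ro
c=camera_info("top"); px=lambda p:np.array(p)/4.+[239.6,171.6]
W=cast(c,px([[38,66],[398,37],[437,350],[66,384]]),.055)[:,:2]
U=np.array([[84,96],[84,-96],[-84,-96],[-84,96]])/1000.
m=W.mean(0);H=U.T@(W-m);yaw=np.arctan2(H[0,1]-H[1,0],H[0,0]+H[1,1])
R=np.array([[np.cos(yaw),-np.sin(yaw)],[np.sin(yaw),np.cos(yaw)]])
print("unit",m,np.degrees(yaw),"resid mm",(W-m-U@R.T)*1e3)
P=lambda x,y:m+R@[x/1e3,y/1e3]
for n,x,y in(("a",10,58),("m",10,0),("r",10,-58),("near",-71,0),("far",-35,0)):print(n,P(x,y))
# caps: bright blobs
print("cap a",cast(c,px([122,194]),.054),"rims",cast(c,px([[121,194],[236,186],[345,178]]),.06)[:,:2])
print("rocker bar/ring",cast(c,px([245,273]),.06),cast(c,px([253,338]),.067))
q=state()["ee_rot"];M=Ro.from_quat(np.r_[q[1:],q[0]]).as_matrix();print(M)
J=M[:,1];print("jaw yaw deg",np.degrees(np.arctan2(J[1],J[0])))
cs=camera_info("side")
print("side px caps",proj(cs,[[*P(10,58),.054],[*P(10,-58),.041],[*P(-71,0),.067]]))
```

```text
unit [ 0.4318544  -0.30453173] 4.972405404476652 resid mm [[-1.18310151 -0.5242108 ]
 [-2.50470713  0.67723774]
 [ 1.98291487  0.55430455]
 [ 1.70489377 -0.70733149]]
a [ 0.43678956 -0.24588325]
m [ 0.44181676 -0.30366497]
r [ 0.44684397 -0.36144669]
near [ 0.3611216  -0.31068572]
far [ 0.39698612 -0.30756539]
cap a [[ 0.43864197 -0.24603101  0.054     ]] rims [[ 0.43815074 -0.24534491]
 [ 0.44223154 -0.30485978]
 [ 0.44632164 -0.36135898]]
rocker bar/ring [[ 0.39755008 -0.30873324  0.06      ]] [[ 0.36469608 -0.31148376  0.067     ]]
[[-4.25567236e-04  3.01049094e-01 -9.53608548e-01]
 [ 1.97664812e-03 -9.53606518e-01 -3.01049335e-01]
 [-9.99997956e-01 -2.01306527e-03 -1.89244436e-04]]
jaw yaw deg -72.47933831588645
side px caps [[233.88797507 209.59220168]
 [250.09985704 244.97324637]
 [206.18388211 227.36976261]]
```

The corner residuals are within 2.5 mm, and the caps and rocker marks agree with the fitted pose in both views. The popped breaker is the left one, at (0.438, -0.246). I'll move over the near half of the rocker.

```bash
python3 -m crank '[[1,[40,43,0],[0,0,-3]],[1,[40,43,0],[0,0,-3]],[1,[40,43,0],[0,0,-3]],[1,[40,43,-20],[0,0,-3.5]],[1,[35,41,-40],[0,0,0]]]' 20
```

```text
time_s: 0.6
eef_pos: [0.3277, -0.347, 0.358]
ee_rot: [0.024, 0.708, 0.023, -0.705]
wrist_force: [0.3, -0.7, -0.7]
gripper_width: 0.146
```

```bash
python3 -m crank '[[1,[20,21,-30],[0,0,0]],[1,[10,10,-30],[0,0,0]],[1,[0,0,-10],[0,0,0]],[1,[0,0,0],[0,0,0]]]'
cat > s.py <<'E'
from rig import *
from h import *
from scipy.spatial.transform import Rotation as Ro
def st():
    s=state();q=s["ee_rot"];M=Ro.from_quat(np.r_[q[1:],q[0]]).as_matrix();J=M[:,1]
    print(s["time_s"],"pos",s["eef_pos"].round(4),"tip",(s["eef_pos"]+.173*M[:,0]).round(4),"jaw",np.degrees(np.arctan2(J[1],J[0])).round(1),"F",s["wrist_force"].round(1),s["gripper_width"].round(2))
if __name__=="__main__":st()
E
python3 s.py
```

```text
time_s: 1.0
eef_pos: [0.3599, -0.3088, 0.2809]
ee_rot: [-0.024, -0.706, -0.029, 0.707]
wrist_force: [-0.4, 0.2, 0.3]
gripper_width: 0.001Traceback (most recent call last):
  File "s.py", line 7, in <module>
    if __name__=="__main__":st()
                            ~~^^
  File "s.py", line 6, in st
    print(s["time_s"],"pos",s["eef_pos"].round(4),"tip",(s["eef_pos"]+.173*M[:,0]).round(4),"jaw",np.degrees(np.arctan2(J[1],J[0])).round(1),"F",s["wrist_force"].round(1),s["gripper_width"].round(2))
                                                                                                                                                                           ^^^^^^^^^^^^^^^^^^^^^^^^
AttributeError: 'float' object has no attribute 'round'
```

Next, a look from the wrist and side cameras before touching anything.

```bash
sed -i 's/s\["gripper_width"\].round(2)/round(float(s["gripper_width"]),3)/' s.py
python3 - <<'E'
from s import *
st()
c=camera_info("wrist");w=snapshot("wrist");s=snapshot("side")[150:290,150:310]
cv2.imwrite("pics/w1.png",np.hstack([cv2.resize(w,(400,300)),cv2.resize(s,(343,300))])[...,::-1])
print(proj(c,[[.438,-.246,.054],[.361,-.311,.067],[.442,-.304,.041]])*400/512)
E
```

```text
1.0 pos [ 0.3599 -0.3088  0.2809] tip [ 0.3596 -0.3078  0.1079] jaw -85.7 F [-0.4  0.2  0.3] 0.001
[[126.04614149  68.04711541]
 [204.84503625 175.69433176]
 [203.97366776  68.35232431]]
```

View pics/w1.png

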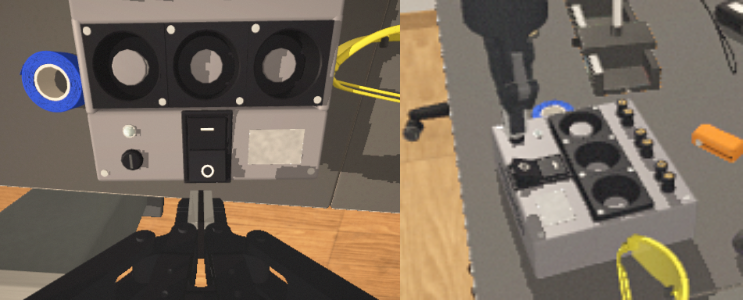

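The wrist view puts cap a at (130,68) and the ring at (207,171). Both are about 3 px (roughly 2 mm) toward -y of the prediction, so I'll shift to match. Pressing the near half now.

```bash
python3 -m crank '[[1,[2,-4,-20],[0,0,0]],[1,[0,0,-15],[0,0,0]],[1,[0,0,-5],[0,0,0]],[1,[0,0,0],[0,0,0]]]'; python3 s.py
```

```text
time_s: 1.5
eef_pos: [0.3616, -0.3198, 0.2501]
ee_rot: [0.027, 0.71, 0.02, -0.703]
wrist_force: [0.2, 0.4, 0.9]
gripper_width: -0.002
1.5 pos [ 0.3616 -0.3198  0.2501] tip [ 0.3634 -0.3214  0.0771] jaw -86.2 F [0.2 0.4 0.9] -0.002
```

```bash
python3 -m crank '[[1,[0,0,-4],[0,0,0]],[1,[0,0,-4],[0,0,0]],[1,[0,0,-3],[0,0,0]],[1,[0,0,0],[0,0,0]]]'; python3 s.py
```

```text
time_s: 1.9
eef_pos: [0.3617, -0.3218, 0.2427]
ee_rot: [0.028, 0.712, 0.017, -0.702]
wrist_force: [0.5, 0.5, 2.4]
gripper_width: -0.003
1.9 pos [ 0.3617 -0.3218  0.2427] tip [ 0.3642 -0.3244  0.0697] jaw -86.3 F [0.5 0.5 2.4] -0.003
```

```bash
python3 -m crank '[[1,[0,0,10],[0,0,0]],[1,[-2,10,3],[0.9,0.8,1]],[1,[0,0,0],[0,0,0]],[1,[0,0,0],[0,0,0]]]'; python3 s.py
```

```text
time_s: 2.3
eef_pos: [0.3599, -0.3107, 0.2576]
ee_rot: [0.029, 0.707, 0.03, -0.706]
wrist_force: [-0.4, 0.3, -0.9]
gripper_width: -0.002
2.3 pos [ 0.3599 -0.3107  0.2576] tip [ 0.3601 -0.3105  0.0846] jaw -85.2 F [-0.4  0.3 -0.9] -0.002
```

```bash
python3 -m crank '[[1,[1,-1,-8],[0,0,0]],[1,[0,0,-8],[0,0,0]],[1,[0,0,-5],[0,0,0]],[1,[0,0,0],[0,0,0]]]'; python3 s.py
```

```text
time_s: 2.7
eef_pos: [0.3608, -0.3114, 0.2341]
ee_rot: [-0.029, -0.706, -0.031, 0.706]
wrist_force: [0.1, 0.2, -0.3]
gripper_width: -0.001
2.7 pos [ 0.3608 -0.3114  0.2341] tip [ 0.3607 -0.311   0.0611] jaw -85.2 F [ 0.1  0.2 -0.3] -0.001
```

```bash
python3 -m crank '[[1,[0,0,-5],[0,0,0]],[1,[0,0,-5],[0,0,0]],[1,[0,0,-3],[0,0,0]]]'; python3 s.py
```

```text
time_s: 3.0
eef_pos: [0.3612, -0.3118, 0.2333]
ee_rot: [-0.029, -0.706, -0.031, 0.707]
wrist_force: [-4.0, 4.9, 9.0]
gripper_width: -0.0
3.0 pos [ 0.3612 -0.3118  0.2333] tip [ 0.3611 -0.3115  0.0603] jaw -85.1 F [-4.   4.9  9. ] -0.0
```

The tip stopped hard at z = 60 mm, which is where the rocker should stop when it is down. I'll lift and check.

```bash
python3 -m crank '[[1,[0,0,20],[0,0,0]],[1,[0,0,30],[0,0,0]],[1,[0,0,30],[0,0,0]],[1,[0,0,0],[0,0,0]]]'
python3 - <<'E'
from s import *
st()
w=snapshot("wrist");s=snapshot("side")[180:290,185:305]
cv2.imwrite("pics/w2.png",np.hstack([cv2.resize(w,(400,300)),cv2.resize(s,(327,300),interpolation=2)])[...,::-1])
E
```

```text
time_s: 3.4
eef_pos: [0.3607, -0.3114, 0.3161]
ee_rot: [-0.029, -0.706, -0.031, 0.707]
wrist_force: [0.2, -0.3, 0.4]
gripper_width: 0.0
3.4 pos [ 0.3607 -0.3114  0.3161] tip [ 0.3607 -0.3109  0.1431] jaw -85.1 F [ 0.2 -0.3  0.4] 0.0
```

View pics/w2.png

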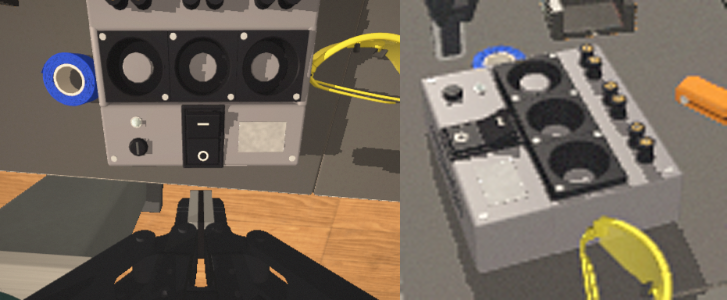

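In the side view the rocker's far half (500,120) now stands up, so the supply is OFF; cap a at (535,80) is still high. I'll refine cap a's position from this wrist picture.

Run:
```python
from s import *
st();c=camera_info("wrist");w=snapshot("wrist");g=cv2.cvtColor(w,cv2.COLOR_RGB2GRAY)
p=proj(c,[[.438,-.247,.054]])[0].astype(int);r=g[p[1]-28:p[1]+28,p[0]-28:p[0]+32]
n,_,S,C=cv2.connectedComponentsWithStats((r>90).astype(np.uint8))
for s,cc in zip(S[1:],C[1:]):
    if s[4]>60:
        uv=[s[0]+(s[2]-1)/2+p[0]-28,s[1]+(s[3]-1)/2+p[1]-28];print(s,uv,cast(c,uv,.054))
t=c["R"];print(K(c))
```

```text
3.5 pos [ 0.36   -0.3105  0.3119] tip [ 0.359  -0.3091  0.1389] jaw -85.1 F [ 0.   0.2 -0.1] 0.001
[  11    7   41   40 1196] [np.float64(178.0), np.float64(82.5)] [[ 0.43924529 -0.24864661  0.054     ]]
320.03682122722546
```

```bash
python3 -m crank '[[1,[30,23,0],[0,0,0]],[1,[30,23,0],[0,0,0]],[1,[15,12,0],[0,0,0]],[1,[0,0,0],[0,0,0]],[1,[0,0,0],[0,0,0]]]'; python3 s.py
```

```text
time_s: 4.05
eef_pos: [0.4347, -0.25, 0.3011]
ee_rot: [-0.021, -0.699, -0.036, 0.714]
wrist_force: [-0.4, -0.1, 0.0]
gripper_width: -0.008
4.05 pos [ 0.4347 -0.25    0.3011] tip [ 0.4311 -0.2466  0.1282] jaw -85.4 F [-0.4 -0.1  0. ] -0.008
```

```bash
python3 -m crank '[[1,[4,2.5,-15],[-1.1,-1.2,0]],[1,[0,0,-20],[0,0,0]],[1,[0,0,-5],[0,0,0]],[1,[0,0,0],[0,0,0]]]'; python3 s.py
```

```text
time_s: 4.45
eef_pos: [0.4358, -0.2492, 0.2572]
ee_rot: [-0.027, -0.705, -0.028, 0.708]
wrist_force: [-0.2, -0.4, 0.5]
gripper_width: -0.0
4.45 pos [ 0.4358 -0.2492  0.2572] tip [ 0.4351 -0.249   0.0842] jaw -85.6 F [-0.2 -0.4  0.5] -0.0
```

```bash
python3 -m crank '[[1,[3,1.5,-5],[0,0,0]],[1,[0,0,-5],[0,0,0]],[1,[0,0,0],[0,0,0]]]'
python3 - <<'E'
from s import *
st()
w=snapshot("wrist");s=snapshot("side")[180:260,190:290]
cv2.imwrite("pics/w3.png",np.hstack([cv2.resize(w,(400,300)),cv2.resize(s,(375,300),interpolation=2)])[...,::-1])
E
```

```text
time_s: 4.75
eef_pos: [0.4386, -0.2488, 0.2478]
ee_rot: [-0.027, -0.705, -0.027, 0.708]
wrist_force: [-0.2, -0.4, 0.1]
gripper_width: 0.002
4.75 pos [ 0.4386 -0.2488  0.2478] tip [ 0.4381 -0.2488  0.0748] jaw -85.7 F [-0.2 -0.4  0.1] 0.002
```

View pics/w3.png

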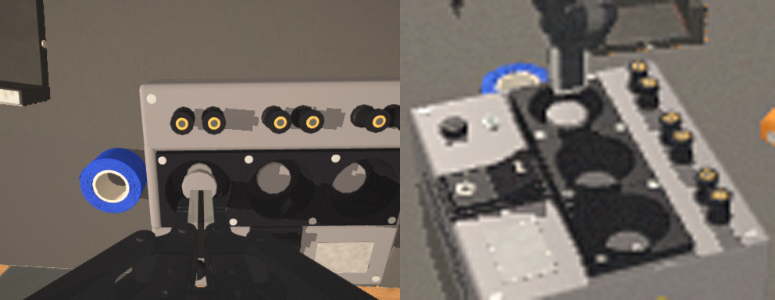

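The finger at (200,190) lines up with the cap at (199,178). In the side view it stands over well a. I'll go down in small steps.

```bash
python3 -m crank '[[1,[0,0.5,-7],[0,0,0]],[1,[0,0,-7],[0,0,0]],[1,[0,0,-5],[0,0,0]],[1,[0,0,-2],[0,0,0]]]'; python3 s.py
```

```text
time_s: 5.25
eef_pos: [0.4392, -0.2485, 0.2272]
ee_rot: [-0.028, -0.707, -0.026, 0.707]
wrist_force: [-1.5, 1.2, 2.9]
gripper_width: -0.001
5.25 pos [ 0.4392 -0.2485  0.2272] tip [ 0.4392 -0.2488  0.0542] jaw -85.6 F [-1.5  1.2  2.9] -0.001
```

```bash
python3 -m crank '[[1,[0,0,-4],[0,0,0]],[1,[0,0,-4],[0,0,0]],[1,[0,0,-3],[0,0,0]]]'; python3 s.py
```

```text
time_s: 5.55
eef_pos: [0.4393, -0.2484, 0.2154]
ee_rot: [-0.028, -0.707, -0.026, 0.707]
wrist_force: [-1.3, 0.5, -0.6]
gripper_width: -0.001
5.55 pos [ 0.4393 -0.2484  0.2154] tip [ 0.4393 -0.2488  0.0424] jaw -85.6 F [-1.3  0.5 -0.6] -0.001
```

```bash
python3 -m crank '[[1,[0,0,-3],[0,0,0]],[1,[0,0,-3],[0,0,0]],[1,[0,0,-2],[0,0,0]]]'; python3 s.py
```

```text
time_s: 5.85
eef_pos: [0.4395, -0.2485, 0.2144]
ee_rot: [-0.028, -0.706, -0.026, 0.707]
wrist_force: [-2.7, 2.5, 7.1]
gripper_width: 0.001
5.85 pos [ 0.4395 -0.2485  0.2144] tip [ 0.4394 -0.2489  0.0414] jaw -85.6 F [-2.7  2.5  7.1] 0.001
```

```bash
python3 -m crank '[[1,[0,0,10],[0,0,0]],[1,[0,0,15],[0,0,0]],[1,[0,0,20],[0,0,0]],[1,[0,0,20],[0,0,0]],[1,[0,0,0],[0,0,0]]]'; python3 s.py
```

```text
time_s: 6.35
eef_pos: [0.4396, -0.2485, 0.2825]
ee_rot: [0.028, 0.707, 0.026, -0.706]
wrist_force: [1.1, -0.0, 0.6]
gripper_width: 0.001
6.35 pos [ 0.4396 -0.2485  0.2825] tip [ 0.4397 -0.2491  0.1095] jaw -85.6 F [ 1.1 -0.   0.6] 0.001
```

The button stopped at tip z = 41.4 mm with 7 N, so it is home. Next is the far half of the rocker, at about (0.398, -0.309).

```bash
python3 -m crank '[[1,[-14,-20,0],[0,0,0]],[1,[-14,-20,0],[0,0,0]],[1,[-13,-19,0],[0,0,0]],[1,[0,0,0],[0,0,0]],[1,[0,0,0],[0,0,0]]]'; python3 s.py
```

```text
time_s: 6.85
eef_pos: [0.3974, -0.3084, 0.2793]
ee_rot: [0.028, 0.707, 0.027, -0.706]
wrist_force: [0.0, -0.5, 0.2]
gripper_width: -0.002
6.85 pos [ 0.3974 -0.3084  0.2793] tip [ 0.3975 -0.3086  0.1063] jaw -85.5 F [ 0.  -0.5  0.2] -0.002
```

```bash
python3 -m crank '[[1,[0,0,-15],[0,0,0]],[1,[0,0,-12],[0,0,0]],[1,[0,0,-5],[0,0,0]],[1,[0,0,0],[0,0,0]]]'; python3 s.py
```

```text
time_s: 7.25
eef_pos: [0.3984, -0.3062, 0.2443]
ee_rot: [0.028, 0.707, 0.029, -0.706]
wrist_force: [-0.0, -0.1, -0.5]
gripper_width: -0.001
7.25 pos [ 0.3984 -0.3062  0.2443] tip [ 0.3984 -0.306   0.0713] jaw -85.4 F [-0.  -0.1 -0.5] -0.001
```

```bash
python3 -m crank '[[1,[0,0,-5],[0,0,0]],[1,[0,0,-5],[0,0,0]],[1,[0,0,-4],[0,0,0]],[1,[0,0,-3],[0,0,0]]]'; python3 s.py
```

```text
time_s: 7.65
eef_pos: [0.3997, -0.3061, 0.2332]
ee_rot: [0.03, 0.707, 0.029, -0.706]
wrist_force: [-6.9, 6.2, 18.9]
gripper_width: -0.002
7.65 pos [ 0.3997 -0.3061  0.2332] tip [ 0.4001 -0.3063  0.0602] jaw -85.3 F [-6.9  6.2 18.9] -0.002
```

The tip bottomed at 60.2 mm with 19 N. I'll lift clear and check everything.

```bash
python3 -m crank '[[1,[0,0,15],[0,0,0]],[1,[0,0,30],[0,0,0]],[1,[-10,0,40],[0,0,0]],[1,[-30,0,40],[0,0,0]],[1,[-30,0,30],[0,0,0]]]'; python3 -m crank '[[1,[-30,0,0],[0,0,0]],[1,[-30,0,0],[0,0,0]],[1,[0,0,0],[0,0,0]],[1,[0,0,0],[0,0,0]]]'
python3 - <<'E'
from s import *
st()
t=snapshot("top");s=snapshot("side")
cv2.imwrite("pics/topf.png",t[...,::-1])
cv2.imwrite("pics/f.png",np.hstack([cv2.resize(t[172:280,225:415],(440,250),interpolation=2),cv2.resize(s[185:265,190:290],(312,250),interpolation=2)])[...,::-1])
a=cv2.imread("pics/top0.png")
for n,lo,hi in(("tape",(105,150,80),(125,255,255)),("goggles",(25,150,80),(35,255,255)),("torch",(125,80,40),(150,255,255))):
    print(n,[np.argwhere(cv2.inRange(cv2.cvtColor(i,cv2.COLOR_BGR2HSV),lo,hi)[140:280,220:420]).mean(0).round(2) for i in(a,t[...,::-1].copy())])
d=cv2.absdiff(a,t[...,::-1]).max(2)[200:265,70:180];print("lens area diff px",(d>40).sum())
E
```

```text
time_s: 8.15
eef_pos: [0.3285, -0.3043, 0.388]
ee_rot: [-0.028, -0.705, -0.033, 0.708]
wrist_force: [-0.4, -1.8, -0.7]
gripper_width: -0.002
time_s: 8.55
eef_pos: [0.2645, -0.3045, 0.3963]
ee_rot: [0.033, 0.708, 0.026, -0.705]
wrist_force: [-0.3, -0.4, -0.5]
gripper_width: 0.001
8.55 pos [ 0.2645 -0.3045  0.3963] tip [ 0.2651 -0.3061  0.2233] jaw -85.2 F [-0.3 -0.4 -0.5] 0.001
tape [array([90.28, 16.33]), array([90.23, 16.36])]
goggles [array([ 73.1 , 156.69]), array([ 73.19, 156.59])]
torch [array([ 20.79, 169.82]), array([ 20.89, 169.81])]
lens area diff px 0
```

View pics/f.png

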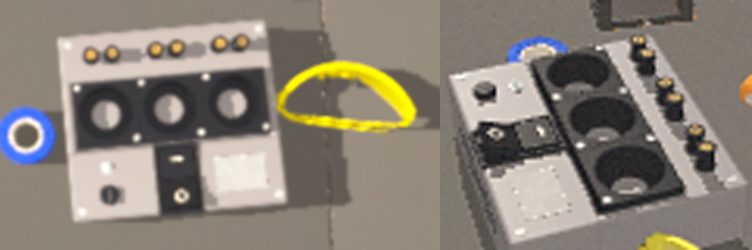

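The side view shows all three caps deep in their wells and the rocker's near half (490,135) raised with the far half level, so it is ON. None of the bystanders has moved.

```bash
python3 -c "
from rig import *
print(finish_job())"
```

```text
the job is handed in; nothing more can be done
None
```

The job is done and handed in at about 8.6 s of the 38 s allowed; the hand-in reports no verdict. I switched the rocker off, pushed the left breaker's popped button home, and switched the rocker on again.

- **Switching off:** my first approach drifted about 10 mm sideways and touched the rocker with about 2.4 N. I lifted, corrected and pressed again, and the near half stopped at 60 mm. The picture then showed the rocker off with the button still up.
- **Button:** the finger met the cap at 54 mm and stopped at 41.4 mm with 7 N, against the 41 mm given for fully home. The final side view shows all three caps deep in their wells.
- **Switching on:** the far half stopped at 60.2 mm with 19 N. The final side view shows the near half raised and the far half level.
- **Surroundings:** tape, goggles and torch are within about 0.1 pixel of where they started. The lens area is unchanged, and the arm is clear of everything.

No check failed. The only disagreement was about 2 mm sideways between the wrist camera and the top camera, which I averaged.

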